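# Lay out a gearbox rebuild kit

### The arm

A 6-joint arm with a two-finger parallel gripper is mounted at the origin on the work surface; the furniture and walls round the work are solid. World frame = base frame: x ahead of the robot, y to its left, z up, the work surface at z = 0. Lengths are in mm, angles in rad, forces in N, time in s.
With the tool pointing down it reaches from about 400 to 925 mm from the base axis. Payload 12.5 kg.
Tool frame: the origin (TCP) lies on the centre line of the jaws, within the pads' length; the fingertips stand 17 mm ahead of it and the grasp point (between the pads) lies 2 mm behind it; z points along the fingers, y is the line along which they close (so a half turn about z gives the same grasp; the last joint's range is limited). The gripper opens to 95 mm and grips with 3 to 60 N. Pads are 20 mm wide; open, the fingers measure 119 mm over their backs; the gripper's body (75 mm by 180 mm) begins 59 mm behind the grasp point.
Start: joints at [1.122, 0.491, 1.559, -0, 1.092, -0.106], TCP at [210.062, 588.659, 231.661] pointing down, gripper open.
Joint ranges: [-3.1, 3.1], [-0.84, 2.19], [0.05, 2.79], [-1.13, 4.28], [0.06, 2.93], [-2.69, 2.69]. Speed limits (rad/s): [2.22, 2.22, 2.79, 3.14, 3.14, 3.14].

### API

Orientations are given as [roll, pitch, yaw] about the fixed x, y, z axes, in that order (R = Rz(yaw) Ry(pitch) Rx(roll)).
In Python, from cell import env gives the robot as it stands.
- The arm moves only by the tool drive_tool, never from a script. Its argument "deltas" is text: rows parted by semicolons, each of 4 numbers parted by spaces: the shift along the world's x, y, z normalised to -1 to 1, where 1 is 100 mm, then the turn about the world's z normalised to -1 to 1, where 1 is 180 degrees. A call has 1 to 10 rows; each row shifts and turns the commanded pose from where the row before left it; what a row does not reach is not made up. A row lasts 1/12 s, in which the tool goes at most 41.7 mm and 7.16 degrees, less where a joint would pass 70% of its speed; a pose out of reach is approached as far as the arm can. A call with a number of a shift or a turn outside -1 to 1 is refused whole. A call with a gripper value outside its range is refused whole. "gripper" is the closure, from 0 (fully open) to 1 (shut), set as the call begins (left out, the last holds). The fingers move at their own pace and stop on an object; the grip force is fixed at half the most. Time passes only in rows, so rows that do not move let the fingers close. It gives the time, the measured TCP pose, the force, the opening and the grip force at its end, in the units of the state.
- env.state(): the state, without advancing time (a new reading comes with each control period).
- env.read_camera(name): name is "scene" or "top"; returns (picture, depth): 420x560x3 uint8, red, green, blue; 420x560 float32, mm along the optical axis (not along the pixel's ray), 0 where there is no reading.
- env.camera_params(name): a dict with "mtx" (3x3 intrinsics, pixels), "camera_from_world" (4x4, takes a point from world to camera coordinates). Camera axes: x right, y down, z forward; pixel columns grow to the right and rows downward; lengths in mm; the calibration is good to about 2 mm. A picture is of the moment at which its call begins. camera_params takes no time and is no camera call.
- env.job_done(): hands the job in; it is judged then, once.
The state is a dict: "t": time; "joints": joint angles; "qvel": joint speeds; "tau": joint torques, N m; "eef_pos": TCP position; "tcp_rot": TCP orientation; "ft_force": force on the tool from outside, world axes, zero at the start; "moment": the same for the moment, N m; "opening": opening from 0.0 (shut) to 1.0 (fully open); "grip_force": force on a finger pad.
Only numpy, scipy, OpenCV 4.12 (cv2) and the standard library are available. Lean on these libraries where they do the work, as an engineer would, in place of code of your own. Each camera call takes 0.05 s, during which the arm holds its last target. There are 200 camera calls.

### The job

Put together the rebuild kit for one gearbox in the tray with the four round pockets: the shaft seal in the largest pocket, the smaller of the two bearings in the next, the small gear with the brass bush in the next, and the sun shaft standing upright on its toothed end in the smallest, each resting on the floor of its pocket. Leave the larger bearing and the larger plain gear lying where they are; they belong to another job.

Things in the scene. Friction and masses are not known exactly. Their poses are not given: they have to be found in the camera images.
- sun_shaft_mid (a point): Steel sun gear with a stub shaft, standing upright on its toothed end on the bench: 61 mm high; the lower 22 mm are teeth 16 mm in diameter, above that a plain shaft 12 mm in diameter; 0.06 kg. The point is at its centre, half-way up; z is its axis and points up.
- bush_gear_mid (a point): Small steel gear with a brass bush in its bore, lying flat on the bench: 26 mm in diameter, 16 mm high, 0.045 kg. The point is at its centre, half-way up; z is its axis and points up.
- small_bearing_mid (a point): The smaller of the two ball bearings, lying flat on the bench: 38 mm in outer diameter, 10 mm high, 0.06 kg. The point is at its centre, half-way up; z is its axis and points up.
- oil_seal_mid (a point): Black rubber shaft seal (flat ring), lying flat on the bench: 45 mm in diameter, 8 mm high, 0.012 kg. A larger black clamp ring (68 mm, 16 mm high) nearer the robot is something else and is fixed. The point is at its centre, half-way up; z is its axis and points up.
- plain_gear_mid (a point): Look-alike that stays: the larger steel gear, without a brass bush, 33 mm in diameter, 14 mm high. The point is at its centre, half-way up; z is its axis and points up.
- large_bearing_mid (a point): Look-alike that stays: the larger of the two ball bearings, 52 mm in outer diameter, 12 mm high. (A fixed spanner, 6 mm thick, lies left to right (along world y) in the middle of the loose parts, some 10 mm or more from them: keep the fingers off it.) The point is at its centre, half-way up; z is its axis and points up.
- pocket_shaft (a point): Round pocket 32 mm in diameter (the smallest of the four), 2.5 mm deep, flat tan floor, in a grey block 92 mm square whose top is 13 mm above the bench; for the sun shaft. Four such blocks, in changing order, fill a fixed low tray (204 mm square). Point: centre of the pocket's floor, 10.5 mm above the bench; z up, x and y along the block's edges.
- pocket_gear (a point): Round pocket 44 mm in diameter (the second smallest of the four), 2.5 mm deep, flat tan floor, in a grey block 92 mm square whose top is 13 mm above the bench; for the gear with the brass bush. Four such blocks, in changing order, fill a fixed low tray (204 mm square). Point: centre of the pocket's floor, 10.5 mm above the bench; z up, x and y along the block's edges.
- pocket_bearing (a point): Round pocket 56 mm in diameter (the second largest of the four), 2.5 mm deep, flat tan floor, in a grey block 92 mm square whose top is 13 mm above the bench; for the smaller bearing. Four such blocks, in changing order, fill a fixed low tray (204 mm square). Point: centre of the pocket's floor, 10.5 mm above the bench; z up, x and y along the block's edges.
- pocket_seal (a point): Round pocket 70 mm in diameter (the largest of the four), 2.5 mm deep, flat tan floor, in a grey block 92 mm square whose top is 13 mm above the bench; for the shaft seal. Four such blocks, in changing order, fill a fixed low tray (204 mm square). Point: centre of the pocket's floor, 10.5 mm above the bench; z up, x and y along the block's edges.
Things that resemble listed ones, but are neither listed nor needed, are in the scene too. Leave any brown look-alike of the part that bears small_bearing_mid alone.

How it is judged:
By the outcome, as a careful person would: the job done as asked, in the order asked, and still so for the second after the job is handed in, with the robot touching nothing.
It also fails if it takes over 112 s, if anything falls off the work surface, if the arm or the gripper's body presses on something with over 40 N, if the wrist force passes 120 N, or if a joint passes its speed limit or range.

## Working session

There is one attempt and no reset: what is moved stays moved. The work goes in short steps, Python scripts to look and compute and a tool call to move; the robot and the scene stay as the last step left them, time stands still between calls to the robot, and variables do not carry over. Pictures are saved under pics/ and viewed, at most 14 in all, crops included, and the job is handed in when it is done.

Besides the shell and the picture viewer there is one more tool, called after "Request:" as name(argument=value, ...) on one line, values as JSON. drive_tool: Moves the arm, as the interface text tells. Its arguments: {"type":"object","properties":{"deltas":{"type":"string"},"gripper":{"type":"number"}},"required":["deltas"]}

```bash
mkdir -p pics
cat > h.py <<'E'
import numpy as np, cv2
from cell import env
def P(n):
    p=env.camera_params(n); return np.array(p["mtx"]),np.array(p["camera_from_world"])
def ray(n,u,v):
    K,T=P(n); R,t=T[:3,:3],T[:3,3]
    return -R.T@t, R.T@np.linalg.solve(K,[u,v,1])
def onz(n,u,v,z):
    o,d=ray(n,u,v); return o+d*(z-o[2])/d[2]
def proj(n,p):
    K,T=P(n); c=K@(T[:3,:3]@np.array(p,float)+T[:3,3]); return c[:2]/c[2]
def depthpt(n,u,v,d):
    o,r=ray(n,u,v); return o+r*d
E
python3 - <<'E'
from h import *
for n in("scene","top"):
    im,d=env.read_camera(n); cv2.imwrite(f"pics/{n}0.png",im[:,:,::-1]); np.savez(f"{n}0.npz",im=im,d=d)
    K,T=P(n); print(n,K.round(1).tolist(),T.round(3).tolist())
s=env.state(); print(s)
E
```

```text
scene [[450.1, 0.0, 281.8], [0.0, 450.1, 205.9], [0.0, 0.0, 1.0]] [[0.725, -0.689, 0.011, -370.26], [-0.492, -0.53, -0.691, 302.811], [0.481, 0.495, -0.723, 773.813], [0.0, 0.0, 0.0, 1.0]]
top [[523.6, 0.0, 276.3], [0.0, 523.6, 211.0], [0.0, 0.0, 1.0]] [[0.026, -1.0, -0.002, -15.366], [-0.985, -0.026, -0.171, 513.869], [0.171, 0.006, -0.985, 1361.391], [0.0, 0.0, 0.0, 1.0]]
{'t': 0.1, 'joints': array([ 1.12238789e+00,  4.91485560e-01,  1.55938319e+00, -3.99463079e-05,
        1.09165598e+00, -1.05545782e-01]), 'qvel': array([ 0.00091236, -0.00096572,  0.00066581, -0.00042345,  0.00152529,
        0.00135897]), 'tau': array([ 3.42281979e-03, -6.13628769e+01, -2.58606094e+01,  6.94414065e-02,
        4.70445037e-02,  1.44965026e-05]), 'eef_pos': array([209.98960917, 588.4703061 , 231.13052183]), 'tcp_rot': array([-3.14066203e+00, -6.29604479e-05,  2.79874840e+00]), 'ft_force': array([ 0.33875125, -0.13335758, -0.30283554]), 'moment': array([-0.0075449 ,  0.00240097, -0.00835829]), 'grip_force': 0.0, 'opening': 0.9998882218597395}
```

View pics/top0.png

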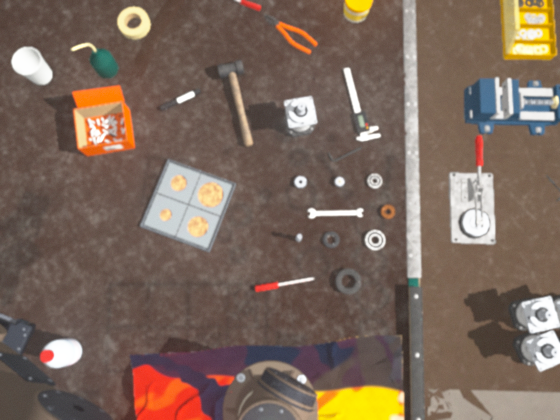

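View pics/scene0.png

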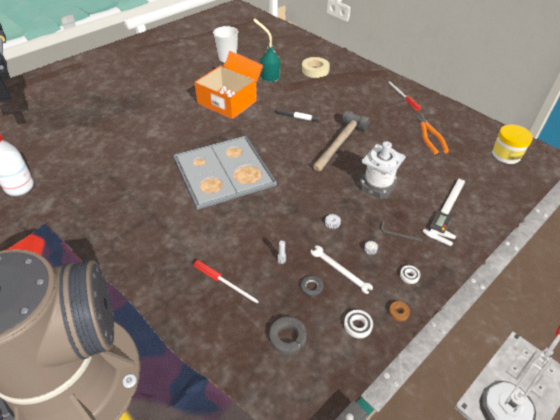

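Top view: two gears at (300,182) and (340,182); bearings at (375,181) and (375,240) with a brown decoy at (388,212). Black rings are at (331,240) and, larger and fixed, at (348,281). The shaft is at (298,237), the spanner at (335,212), and the tray is around (188,204).

Run:
```python
from h import *
t=np.load("top0.npz")["im"][:,:,::-1]; s=np.load("scene0.npz")["im"][:,:,::-1]
a=cv2.resize(t[160:310,270:410],(560,600),interpolation=cv2.INTER_CUBIC)
cv2.imwrite("pics/c1.png",a)
b=cv2.resize(s[200:365,260:440],(800,733),interpolation=cv2.INTER_CUBIC)
b=cv2.resize(s[205:360,260:430],(650,593),interpolation=cv2.INTER_CUBIC)
cv2.imwrite("pics/c2.png",b)
# tray pockets by colour
for n,roi in(("top",(130,150,250,260)),("scene",(165,130,285,215))):
    z=np.load(n+"0.npz"); im,d=z["im"],z["d"]; h=cv2.cvtColor(im,cv2.COLOR_RGB2HSV)
    m=((h[...,1]>60)&(h[...,2]>150)).astype(np.uint8); k=np.zeros_like(m); x0,y0,x1,y1=roi; k[y0:y1,x0:x1]=1; m&=k
    m=cv2.morphologyEx(m,cv2.MORPH_CLOSE,np.ones((3,3)))
    cs,_=cv2.findContours(m,cv2.RETR_EXTERNAL,cv2.CHAIN_APPROX_NONE)
    for c in cs:
        if cv2.contourArea(c)<30: continue
        e=cv2.fitEllipse(c); M=cv2.moments(c); u,v=M['m10']/M['m00'],M['m01']/M['m00']
        print(n,np.round([u,v],1),cv2.contourArea(c),np.round(e[1],1),"z=10.5:",onz(n,u,v,10.5).round(1),"depth:",depthpt(n,u,v,d[int(v),int(u)]).round(1))
    # tray outline
    g=((h[...,1]<50)&(h[...,2]>95)).astype(np.uint8)&k; g|=m
    cs,_=cv2.findContours(g,cv2.RETR_EXTERNAL,cv2.CHAIN_APPROX_NONE); c=max(cs,key=cv2.contourArea)
    print(n,"tray",[onz(n,*p,13).round(0)[:2].tolist() for p in cv2.boxPoints(cv2.minAreaRect(c))])
# parts in depth
for u,v in[(300,182),(340,182),(375,181),(375,240),(331,240),(298,237),(348,281)]:
    z=np.load("top0.npz"); d=z["d"][v-12:v+13,u-12:u+13]; print((u,v),onz("top",u,v,5).round(0), "hmax/bench", [depthpt("top",u,v,q).round(1)[2] for q in (d.min(),np.median(d))])
```

```text
top [197.5 226.3] 287.5 [18.8 19.6] z=10.5: [471.9 212.8  10.5] depth: [471.3 212.2  14.5]
top [165.3 214.4] 84.0 [10.  10.9] z=10.5: [502.5 303.1  10.5] depth: [502.7 303.3   9.5]
top [210.2 194.3] 445.5 [23.3 24.4] z=10.5: [562.  182.4  10.5] depth: [563.  183.    5.7]
top [178.3 182.7] 166.5 [14.3 15. ] z=10.5: [592.6 272.6  10.5] depth: [594.  273.8   4.2]
top tray [[466.0, 374.0], [693.0, 298.0], [611.0, 91.0], [388.0, 172.0]]
scene [210.9 185.1] 239.0 [14.  21.9] z=10.5: [474.1 213.4  10.5] depth: [472.  210.   14.2]
scene [247.3 174.5] 356.5 [17.  26.8] z=10.5: [564.3 182.3  10.5] depth: [563.1 180.8  12.3]
scene [199.  161.8] 52.0 [ 6.1 11.3] z=10.5: [504.6 303.8  10.5] depth: [503.2 301.4  12.8]
scene [233.7 152.1] 104.5 [ 8.8 15.5] z=10.5: [594.7 273.1  10.5] depth: [593.4 271.4  12.3]
scene tray [[471.0, 377.0], [718.0, 316.0], [572.0, 69.0], [369.0, 136.0]]
(300, 182) [605. -66.   5.] hmax/bench [np.float64(1429.2), np.float64(2.0)]
(340, 182) [ 607. -177.    5.] hmax/bench [np.float64(1429.2), np.float64(0.8)]
(375, 181) [ 613. -274.    5.] hmax/bench [np.float64(1429.2), np.float64(1.8)]
(375, 240) [ 447. -273.    5.] hmax/bench [np.float64(1429.2), np.float64(3.5)]
(331, 240) [ 444. -153.    5.] hmax/bench [np.float64(1429.2), np.float64(2.2)]
(298, 237) [450. -63.   5.] hmax/bench [np.float64(1429.2), np.float64(0.4)]
(348, 281) [ 334. -200.    5.] hmax/bench [np.float64(1429.2), np.float64(9.3)]
```

View pics/c1.png

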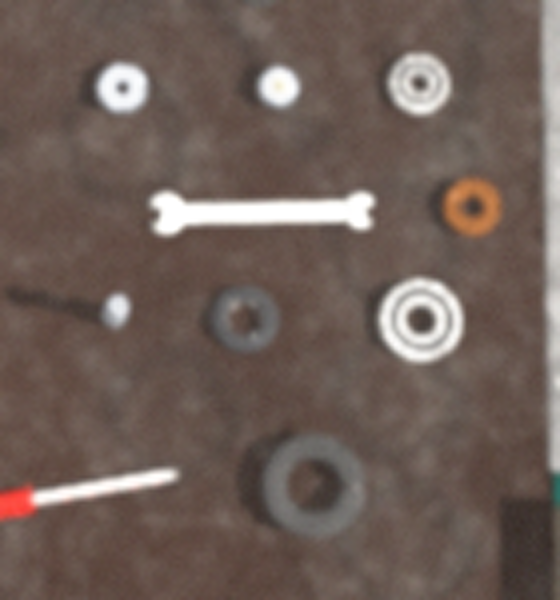

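View pics/c2.png

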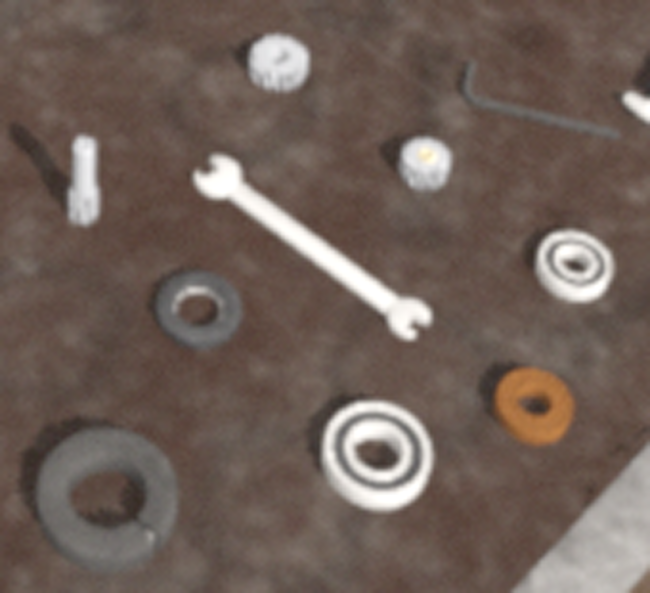

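The parts match the description. The seal is at c1 (244,319), the brass-bush gear (gold centre) at c1 (278,87), and the small bearing at c1 (419,84). The shaft is at (115,310). The decoys are the plain gear (122,87), large bearing (421,320), brown ring (471,207) and clamp ring (313,485). Next I triangulate from both views.

```bash
cat >> h.py <<'E'
def tri(a,b):  # pixels in top, scene -> midpoint, gap
    (o1,d1),(o2,d2)=ray("top",*a),ray("scene",*b)
    s=np.linalg.lstsq(np.c_[d1,-d2],o2-o1,rcond=None)[0]; p,q=o1+d1*s[0],o2+d2*s[1]
    return (p+q)/2,np.linalg.norm(p-q)
def blob(n,im,u,v,dark=False,r=22):
    hsv=cv2.cvtColor(im,cv2.COLOR_RGB2HSV).astype(int); u,v=int(u),int(v)
    m=(hsv[...,1]<45)&(hsv[...,2]>35) if dark else (hsv[...,2]>140)&(hsv[...,1]<110)
    k=np.zeros(m.shape,np.uint8); k[v-r:v+r,u-r:u+r]=m[v-r:v+r,u-r:u+r]
    k=cv2.morphologyEx(k,cv2.MORPH_CLOSE,np.ones((3,3)))
    cs,_=cv2.findContours(k,cv2.RETR_EXTERNAL,cv2.CHAIN_APPROX_NONE); c=max(cs,key=cv2.contourArea)
    x,y,w,h=cv2.boundingRect(cv2.convexHull(c)); M=cv2.moments(cv2.convexHull(c))
    return np.array([M['m10'],M['m01']])/M['m00'],(w,h),c
E
python3 - <<'E'
from h import *
t=np.load("top0.npz")["im"]; s=np.load("scene0.npz")["im"]
for nm,a,b,dk in[("seal",(331,240),(312,286),1),("bearing",(375,181),(410,274),0),("gear",(340,182),(371,248),0),("shaft",(298,237),(282,252),0)]:
    A,sa,ca=blob("top",t,*a,dk,14); B,sb,cb=blob("scene",s,*b,dk,16); p,g=tri(A,B)
    print(nm,A.round(1),sa,B.round(1),sb,p.round(1),g.round(1))
    if nm=="shaft":
        top=cb[cb[:,0,1].argmin(),0]; bot=cb[cb[:,0,1].argmax(),0]
        print("scene base",onz("scene",*bot,0).round(1),"top end",onz("scene",*(top+[0,1]),61).round(1), "topview at z61",onz("top",*A,55).round(1))
for nm,a,b in[("seal",(210.2,194.3),(247.3,174.5)),("bear",(197.5,226.3),(210.9,185.1)),("gear",(178.3,182.7),(233.7,152.1)),("shaft",(165.3,214.4),(199,161.8))]:
    p,g=tri(a,b); print("pocket",nm,p.round(1),g.round(1))
E
```

```text
seal [330.4 239.2] (19, 17) [311.2 285.4] (23, 22) [ 447.  -152.2    3.5] 1.4
bearing [374.6 180.6] (16, 16) [409.9 274. ] (21, 19) [ 613.9 -273.7    7.3] 1.7
gear [339.5 181.2] (10, 11) [371.  247.4] (13, 14) [ 609.3 -175.5    8.6] 1.1
shaft [299.2 236.9] (6, 9) [281.5 252.1] (8, 24) [447.4 -65.2  30.7] 0.0
scene base [443.2 -68.5   0. ] top end [448.3 -59.3  61. ] topview at z61 [444.4 -64.2  55. ]
pocket seal [562.6 181.7  11.7] 1.9
pocket bear [472.3 212.1  12.4] 1.7
pocket gear [592.8 271.7  12.4] 1.5
pocket shaft [502.9 302.3  12.1] 1.6
```

Request:
drive_tool(deltas="0.22 -0.34 -0.03 0.0108;0.22 -0.34 -0.03 0.0108;0.22 -0.34 -0.03 0.0108;0.22 -0.34 -0.03 0.0108;0.22 -0.34 -0.03 0.0108;0.22 -0.34 -0.03 0.0108;0.22 -0.34 -0.03 0.0108;0.22 -0.34 -0.03 0.0108;0.22 -0.34 -0.03 0.0108;0.22 -0.34 -0.03 0.0108", gripper=0)

```text
t: 0.93
eef_pos: [430.7, 246.8, 201.5]
tcp_rot: [3.142, -0.0, 3.14]
ft_force: [1.2, 0.8, 1.2]
opening: 1.002
grip_force: 0.0
```

Request:
drive_tool(deltas="0.016 -0.4 -0.09 0;0.016 -0.4 -0.09 0;0.016 -0.4 -0.09 0;0.016 -0.4 -0.09 0;0.016 -0.4 -0.09 0;0.016 -0.4 -0.09 0;0.016 -0.4 -0.09 0;0.016 -0.4 -0.09 0;0.016 -0.4 -0.09 0;0.016 -0.4 -0.09 0", gripper=0.2)

```text
t: 1.77
eef_pos: [445.6, -153.4, 111.1]
tcp_rot: [3.141, -0.0, 3.138]
ft_force: [1.1, -0.3, 0.9]
opening: 0.801
grip_force: 0.0
```

Request:
drive_tool(deltas="0.015 0.015 -0.35 0;0 0 -0.35 0;0 0 -0.13 0;0 0 -0.07 0;0 0 0 0;0 0 0 0")

```text
t: 2.27
eef_pos: [447.8, -149.8, 22.0]
tcp_rot: [3.141, -0.0, 3.138]
ft_force: [0.8, 0.5, 0.8]
opening: 0.802
grip_force: 0.0
```

Request:
drive_tool(deltas="0 0 0 0;0 0 0 0;0 0 0 0;0 0 0 0;0 0 0 0;0 0 0 0", gripper=1)

```text
t: 2.77
eef_pos: [447.7, -149.9, 22.0]
tcp_rot: [-3.141, 0.001, 3.138]
ft_force: [0.3, 0.6, 4.4]
opening: 0.443
grip_force: 30.1
```

Request:
drive_tool(deltas="0 0 0.2 0;0 0 0.4 0;0 0 0.35 0;0 0 0 0")

```text
t: 3.1
eef_pos: [449.3, -150.6, 121.7]
tcp_rot: [-3.138, 0.007, 3.138]
ft_force: [-0.4, 0.1, 0.2]
opening: 0.442
grip_force: 29.9
```

```bash
cat >> h.py <<'E'
def crop(n,c,r,name,w=640):
    im,d=env.read_camera(n); u,v=np.array(proj(n,c)).astype(int) if len(c)==3 else c
    y0,x0=max(v-r*3//4,0),max(u-r,0); a=im[y0:v+r*3//4,x0:u+r,::-1]; k=w/a.shape[1]
    if a.shape[0]*k>600: k=600/a.shape[0]
    cv2.imwrite(f"pics/{name}.png",cv2.resize(a,None,fx=k,fy=k,interpolation=cv2.INTER_CUBIC)); print("crop origin",x0,y0,"scale",round(k,2)); return im
E
python3 -c "
from h import *
crop('scene',(447,-150,100),60,'g1')"
```

```text
crop origin 252 210 scale 5.33
```

View pics/g1.png

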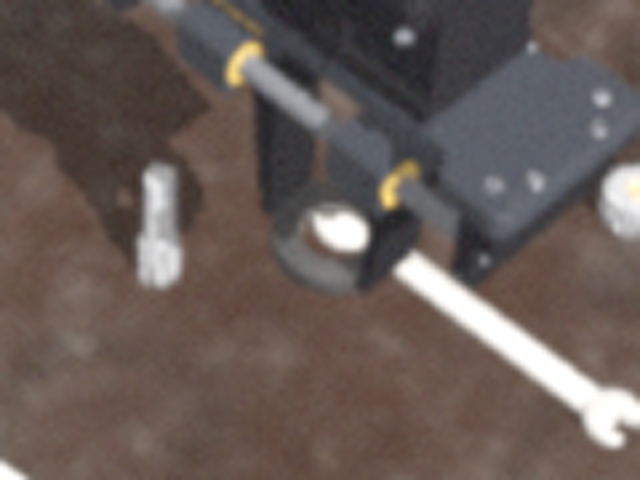

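```bash
python3 -c "
from h import *
print(onz('scene',314.9,254.1,104), proj('scene',(449,-150,104)))"
```

```text
[ 449.98280361 -151.84813667  104.        ] [313.81943635 253.80948745]
```

The seal is held level and centred: its ring centre at crop (335,235) projects to within 2 mm of the TCP.

Request:
drive_tool(deltas="0.126 0.369 0 0;0.126 0.369 0 0;0.126 0.369 0 0;0.126 0.369 0 0;0.126 0.369 0 0;0.126 0.369 0 0;0.126 0.369 0 0;0.126 0.369 0 0;0.126 0.369 0 0;0 0 -0.3 0")

```text
t: 3.98
eef_pos: [564.4, 188.2, 89.2]
tcp_rot: [3.139, 0.008, -3.141]
ft_force: [0.5, 1.0, -0.9]
opening: 0.438
grip_force: 29.9
```

Request:
drive_tool(deltas="0 0 -0.3 0;0 0 -0.1 0;0 0 0 0")

```text
t: 4.23
eef_pos: [559.2, 181.9, 43.5]
tcp_rot: [-3.14, -0.006, 3.138]
ft_force: [-0.3, -0.8, -0.5]
opening: 0.44
grip_force: 29.9
```

Request:
drive_tool(deltas="0 0 0 0;0 0 0 0")

```text
t: 4.4
eef_pos: [561.5, 181.9, 47.7]
tcp_rot: [3.141, 0.001, 3.137]
ft_force: [0.4, -0.5, 0.5]
opening: 0.441
grip_force: 29.9
```

Request:
drive_tool(deltas="0 0 -0.07 0;0 0 -0.05 0;0 0 -0.03 0;0 0 0 0;0 0 0 0")

```text
t: 4.82
eef_pos: [561.0, 182.2, 31.7]
tcp_rot: [3.141, 0.0, 3.138]
ft_force: [0.4, 0.0, -0.1]
opening: 0.447
grip_force: 29.9
```

Request:
drive_tool(deltas="0 0 0 0;0 0 0 0;0 0 0 0", gripper=0.35)

```text
t: 5.07
eef_pos: [560.9, 182.3, 31.7]
tcp_rot: [3.141, 0.0, 3.138]
ft_force: [0.4, -0.0, 0.6]
opening: 0.595
grip_force: 0.0
```

Request:
drive_tool(deltas="0 0 0.1 0;0 0 0.3 0;0 0 0.3 0")

```text
t: 5.32
eef_pos: [560.3, 182.1, 102.2]
tcp_rot: [-3.141, -0.002, 3.138]
ft_force: [0.5, -0.0, 0.7]
opening: 0.649
grip_force: 0.0
```

```bash
python3 -c "
from h import *
crop('scene',(540,240,15),65,'p1')"
```

```text
crop origin 160 118 scale 4.92
```

View pics/p1.png

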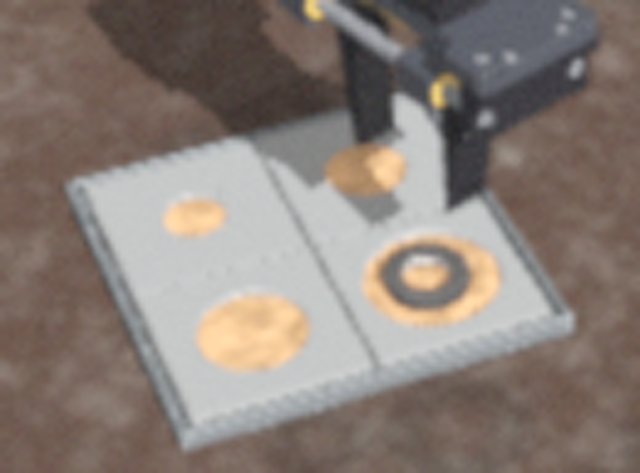

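The seal lies flat inside the largest pocket at crop (425,275), with clearance all round. Next is the bearing.

Request:
drive_tool(deltas="0.045 -0.4 0 0;0.045 -0.4 0 0;0.045 -0.4 0 0;0.045 -0.4 0 0;0.045 -0.4 0 0;0.045 -0.4 0 0;0.045 -0.4 0 0;0.045 -0.4 0 0;0.045 -0.4 0 0;0.045 -0.4 0 0", gripper=0.3)

```text
t: 6.2
eef_pos: [605.9, -219.8, 102.4]
tcp_rot: [-3.141, 0.001, 3.138]
ft_force: [0.4, 0.4, -0.4]
opening: 0.695
grip_force: 0.0
```

Request:
drive_tool(deltas="0.04 -0.35 0 0;0.04 -0.2 0 0;0 0 0 0;0 0 0 0")

```text
t: 6.53
eef_pos: [613.6, -273.5, 101.9]
tcp_rot: [3.141, 0.0, 3.136]
ft_force: [0.3, 1.0, -0.5]
opening: 0.701
grip_force: 0.0
```

Request:
drive_tool(deltas="0 0 -0.35 0;0 0 -0.3 0;0 0 -0.1 0;0 0 -0.05 0;0 0 0 0;0 0 0 0")

```text
t: 7.03
eef_pos: [614.7, -272.5, 23.0]
tcp_rot: [-3.141, 0.001, 3.139]
ft_force: [0.3, 0.4, 0.7]
opening: 0.704
grip_force: 0.0
```

Request:
drive_tool(deltas="0 0 0 0;0 0 0 0;0 0 0 0;0 0 0 0;0 0 0 0;0 0 0 0", gripper=1)

```text
t: 7.53
eef_pos: [614.0, -272.8, 22.0]
tcp_rot: [-3.142, 0.0, 3.138]
ft_force: [0.2, 0.2, 2.1]
opening: 0.38
grip_force: 30.0
```

Request:
drive_tool(deltas="0 0 0.1 0;0 0 0.3 0;0 0 0.4 0;0 0 0 0;0 0 0 0")

```text
t: 7.95
eef_pos: [614.8, -273.2, 104.5]
tcp_rot: [-3.139, 0.004, 3.138]
ft_force: [-0.8, -0.2, -1.1]
opening: 0.375
grip_force: 30.0
```

Request:
drive_tool(deltas="-0.109 0.373 0 0;-0.109 0.373 0 0;-0.109 0.373 0 0;-0.109 0.373 0 0;-0.109 0.373 0 0;-0.109 0.373 0 0;-0.109 0.373 0 0;-0.109 0.373 0 0;-0.109 0.373 0 0;-0.109 0.373 0 0")

```text
t: 8.78
eef_pos: [503.6, 101.8, 101.0]
tcp_rot: [-3.142, -0.002, 3.138]
ft_force: [0.3, 0.9, -1.0]
opening: 0.378
grip_force: 30.0
```

Request:
drive_tool(deltas="-0.109 0.373 0 0;-0.109 0.373 0 0;-0.109 0.373 0 0;0 0 -0.2 0;0 0 -0.2 0;0 0 0 0;0 0 0 0;0 0 0 0")

```text
t: 9.45
eef_pos: [472.4, 211.8, 62.0]
tcp_rot: [-3.142, -0.0, 3.137]
ft_force: [0.1, -0.3, -0.5]
opening: 0.38
grip_force: 30.0
```

Request:
drive_tool(deltas="0 0 -0.15 0;0 0 -0.09 0;0 0 -0.05 0;0 0 0 0;0 0 0 0;0 0 0 0")

```text
t: 9.95
eef_pos: [472.4, 212.1, 33.0]
tcp_rot: [3.141, 0.0, 3.138]
ft_force: [-0.0, 0.3, -0.5]
opening: 0.378
grip_force: 30.0
```

Request:
drive_tool(deltas="0 0 0 0;0 0 0 0;0 0 0 0;0 0 0 0", gripper=0.45)

```text
t: 10.28
eef_pos: [472.3, 212.2, 32.8]
tcp_rot: [3.141, 0.0, 3.138]
ft_force: [-0.6, 0.0, -0.2]
opening: 0.539
grip_force: 0.0
```

Request:
drive_tool(deltas="0 0 0.1 0;0 0 0.3 0;0 0 0.3 0;0 0 0 0")

```text
t: 10.62
eef_pos: [473.9, 212.7, 107.6]
tcp_rot: [3.14, 0.006, 3.138]
ft_force: [0.3, 0.4, 1.1]
opening: 0.549
grip_force: 0.0
```

```bash
python3 -c "
from h import *
crop('scene',(540,240,15),65,'p2')"
```

```text
crop origin 160 118 scale 4.92
```

View pics/p2.png

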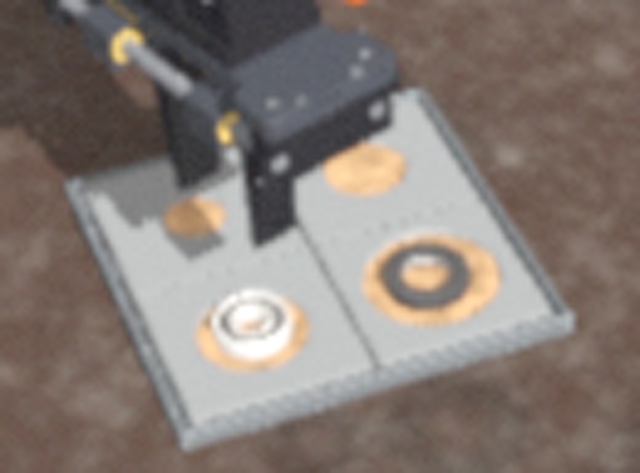

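The small bearing sits at crop (252,325), inside the second-largest pocket. Next is the bush gear.

Request:
drive_tool(deltas="0.137 -0.388 0 0;0.137 -0.388 0 0;0.137 -0.388 0 0;0.137 -0.388 0 0;0.137 -0.388 0 0;0.137 -0.388 0 0;0.137 -0.388 0 0;0.137 -0.388 0 0;0.137 -0.388 0 0;0.137 -0.388 0 0", gripper=0.4)

```text
t: 11.5
eef_pos: [609.2, -177.9, 102.0]
tcp_rot: [3.141, -0.001, 3.138]
ft_force: [0.5, 0.9, -0.6]
opening: 0.599
grip_force: 0.0
```

Request:
drive_tool(deltas="0 0 0 0;0 0 0 0;0 0 -0.2 0;0 0 0 0")

```text
t: 11.83
eef_pos: [607.5, -174.5, 79.8]
tcp_rot: [3.14, -0.004, 3.138]
ft_force: [-1.8, 1.2, -1.5]
opening: 0.6
grip_force: 0.0
```

Request:
drive_tool(deltas="0 0 -0.35 0;0 0 -0.15 0;0 0 -0.08 0;0 0 0 0;0 0 0 0")

```text
t: 12.25
eef_pos: [609.4, -175.3, 25.2]
tcp_rot: [3.141, -0.0, 3.139]
ft_force: [0.1, 0.5, 0.4]
opening: 0.599
grip_force: 0.0
```

Request:
drive_tool(deltas="0 0 0 0;0 0 0 0;0 0 0 0;0 0 0 0;0 0 0 0;0 0 0 0", gripper=1)

```text
t: 12.75
eef_pos: [609.4, -175.8, 25.0]
tcp_rot: [3.142, 0.0, 3.138]
ft_force: [-1.3, 0.9, 1.6]
opening: 0.265
grip_force: 30.0
```

Request:
drive_tool(deltas="0 0 0.1 0;0 0 0.3 0;0 0 0.4 0;0 0 0 0;0 0 0 0")

```text
t: 13.17
eef_pos: [610.1, -176.2, 107.4]
tcp_rot: [-3.14, 0.004, 3.138]
ft_force: [-0.7, 0.7, -0.5]
opening: 0.267
grip_force: 30.0
```

Request:
drive_tool(deltas="-0.015 0.406 0 0;-0.015 0.406 0 0;-0.015 0.406 0 0;-0.015 0.406 0 0;-0.015 0.406 0 0;-0.015 0.406 0 0;-0.015 0.406 0 0;-0.015 0.406 0 0;-0.015 0.406 0 0;-0.015 0.406 0 0")

```text
t: 14.0
eef_pos: [593.3, 232.0, 103.7]
tcp_rot: [-3.141, -0.002, 3.138]
ft_force: [0.3, -0.9, 0.1]
opening: 0.262
grip_force: 30.0
```

Request:
drive_tool(deltas="-0.015 0.41 0 0;0 0 -0.2 0;0 0 -0.2 0;0 0 0 0;0 0 0 0;0 0 0 0")

```text
t: 14.5
eef_pos: [593.0, 270.8, 65.0]
tcp_rot: [3.142, -0.0, 3.137]
ft_force: [0.2, -0.3, 0.9]
opening: 0.266
grip_force: 30.0
```

Request:
drive_tool(deltas="0 0 -0.15 0;0 0 -0.09 0;0 0 -0.05 0;0 0 0 0;0 0 0 0;0 0 0 0")

```text
t: 15.0
eef_pos: [593.0, 271.1, 36.2]
tcp_rot: [3.141, 0.0, 3.138]
ft_force: [0.8, -0.2, -0.5]
opening: 0.262
grip_force: 30.0
```

Request:
drive_tool(deltas="0 0 0 0;0 0 0 0;0 0 0 0;0 0 0 0", gripper=0.55)

```text
t: 15.33
eef_pos: [592.8, 271.2, 35.9]
tcp_rot: [3.141, 0.0, 3.138]
ft_force: [-0.5, -0.2, -1.1]
opening: 0.44
grip_force: 0.0
```

Request:
drive_tool(deltas="0 0 0.1 0;0 0 0.3 0;0 0 0.4 0;0 0 0.2 0;0 0 0 0")

```text
t: 15.75
eef_pos: [594.5, 271.9, 141.5]
tcp_rot: [3.139, 0.008, 3.138]
ft_force: [-0.1, -0.4, 0.6]
opening: 0.448
grip_force: 0.0
```

```bash
python3 -c "
from h import *
crop('scene',(540,240,15),65,'p3')"
```

```text
crop origin 160 118 scale 4.92
```

View pics/p3.png

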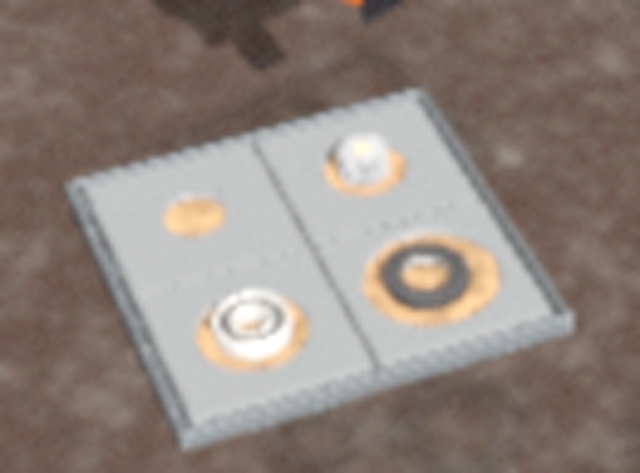

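The gear with its brass centre sits in the third pocket at crop (362,158). Last is the shaft.

Request:
drive_tool(deltas="-0.163 -0.373 0 0;-0.163 -0.373 0 0;-0.163 -0.373 0 0;-0.163 -0.373 0 0;-0.163 -0.373 0 0;-0.163 -0.373 0 0;-0.163 -0.373 0 0;-0.163 -0.373 0 0;-0.163 -0.373 0 0;0 0 0 0", gripper=0.5)

```text
t: 16.63
eef_pos: [443.3, -69.0, 135.1]
tcp_rot: [3.141, -0.002, 3.133]
ft_force: [0.6, 0.4, -0.4]
opening: 0.497
grip_force: 0.0
```

Request:
drive_tool(deltas="0 0 0 0;0 0 0 0;0 0 -0.2 0;0 0 0 0;0 0 0 0")

```text
t: 17.05
eef_pos: [445.9, -63.3, 115.1]
tcp_rot: [3.141, -0.002, 3.14]
ft_force: [-0.1, -0.3, 0.8]
opening: 0.499
grip_force: 0.0
```

Request:
drive_tool(deltas="0 -0.01 -0.2 0;0 0 -0.3 0;0 0 -0.15 0;0 0 -0.06 0;0 0 0 0;0 0 0 0")

```text
t: 17.55
eef_pos: [446.4, -65.2, 45.2]
tcp_rot: [3.142, 0.0, 3.139]
ft_force: [-0.6, 0.5, -0.6]
opening: 0.498
grip_force: 0.0
```

Request:
drive_tool(deltas="0 0 0 0;0 0 0 0;0 0 0 0;0 0 0 0;0 0 0 0;0 0 0 0", gripper=1)

```text
t: 18.05
eef_pos: [446.1, -65.6, 44.9]
tcp_rot: [-3.142, 0.0, 3.138]
ft_force: [-0.2, 0.9, 0.1]
opening: 0.137
grip_force: 0.1
```

Request:
drive_tool(deltas="0 0 0.1 0;0 0 0.2 0;0 0 0.3 0;0 0 0.2 0;0 0 0 0;0 0 0 0")

```text
t: 18.55
eef_pos: [446.3, -65.6, 125.2]
tcp_rot: [-3.141, 0.002, 3.138]
ft_force: [-0.6, -0.1, -0.6]
opening: 0.116
grip_force: 30.0
```

```bash
python3 -c "
from h import *
crop('scene',(446,-64,110),50,'g4')"
```

```text
crop origin 231 190 scale 6.4
```

View pics/g4.png

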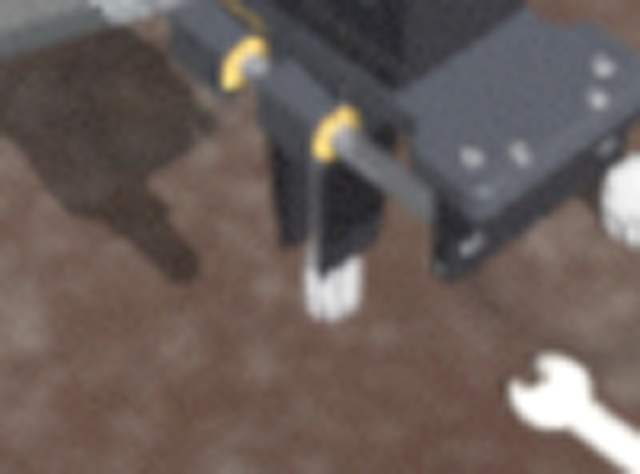

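```bash
python3 -c "
from h import *
o,_=ray('scene',282,240); h=o[:2]-[446.3,-65.6]; h/=np.linalg.norm(h)
for z in (74,77,80,83,86,90): print(z,proj('scene',[446.3+8*h[0],-65.6+8*h[1],z]).round(1), 'top of teeth',proj('scene',[446.3+8*h[0],-65.6+8*h[1],z+22]).round(1))
im,_=env.read_camera('scene'); print(im[225:246,281:284].mean(2).mean(1).round(0))"
```

```text
74 [281.4 242.3] top of teeth [281.6 235.2]
77 [281.5 241.4] top of teeth [281.6 234.2]
80 [281.5 240.4] top of teeth [281.6 233.2]
83 [281.5 239.4] top of teeth [281.6 232.2]
86 [281.5 238.5] top of teeth [281.6 231.2]
90 [281.5 237.2] top of teeth [281.6 229.9]
[ 45.  45.  48.  56.  58.  59.  73. 123. 181. 209. 215. 212. 213. 207.
 176. 127. 102.  98.  95.  91.  91.]
```

The shaft hangs upright in the fingers, with its teeth at crop (332,290). Its lower edge is about where expected, TCP minus 42 to 45 mm.

Request:
drive_tool(deltas="0.057 0.368 0 0;0.057 0.368 0 0;0.057 0.368 0 0;0.057 0.368 0 0;0.057 0.368 0 0;0.057 0.368 0 0;0.057 0.368 0 0;0.057 0.368 0 0;0.057 0.368 0 0;0.057 0.368 0 0")

```text
t: 19.48
eef_pos: [502.4, 304.2, 122.8]
tcp_rot: [-3.14, -0.002, 3.138]
ft_force: [-0.6, -0.2, -1.2]
opening: 0.112
grip_force: 30.0
```

Request:
drive_tool(deltas="0 0 -0.2 0;0 0 -0.25 0;0 0 -0.15 0;0 0 0 0;0 0 0 0;0 0 0 0")

```text
t: 19.98
eef_pos: [503.2, 302.4, 64.7]
tcp_rot: [-3.142, -0.0, 3.138]
ft_force: [0.3, -0.3, -0.2]
opening: 0.117
grip_force: 30.0
```

Request:
drive_tool(deltas="0 0 -0.05 0;0 0 -0.03 0;0 0 -0.005 0;0 0 0 0;0 0 0 0;0 0 0 0")

```text
t: 20.48
eef_pos: [503.2, 302.5, 56.4]
tcp_rot: [3.141, 0.0, 3.138]
ft_force: [-0.3, 0.2, -0.1]
opening: 0.119
grip_force: 30.0
```

Request:
drive_tool(deltas="0 0 -0.01 0;0 0 0 0;0 0 0 0")

```text
t: 20.73
eef_pos: [503.2, 302.6, 55.5]
tcp_rot: [3.141, 0.001, 3.138]
ft_force: [0.1, -0.0, 3.7]
opening: 0.114
grip_force: 30.0
```

Request:
drive_tool(deltas="0 0 -0.004 0;0 0 0 0;0 0 0 0")

```text
t: 20.98
eef_pos: [503.3, 302.6, 55.5]
tcp_rot: [3.141, 0.001, 3.138]
ft_force: [-2.1, 0.1, 8.0]
opening: 0.119
grip_force: 30.0
```

Request:
drive_tool(deltas="0 0 0.003 0;0 0 0 0")

```text
t: 21.15
eef_pos: [503.3, 302.6, 55.5]
tcp_rot: [3.141, 0.001, 3.138]
ft_force: [-0.7, -1.2, 6.6]
opening: 0.113
grip_force: 30.0
```

Request:
drive_tool(deltas="0 0 0 0;0 0 0 0;0 0 0 0;0 0 0 0;0 0 0 0;0 0 0 0", gripper=0.6)

```text
t: 21.65
eef_pos: [503.0, 302.4, 54.9]
tcp_rot: [3.142, -0.0, 3.138]
ft_force: [-0.1, -0.3, -0.1]
opening: 0.394
grip_force: 0.0
```

Request:
drive_tool(deltas="0 0 0.1 0;0 0 0.2 0;0 0 0.3 0;0 0 0.3 0;0 0 0.3 0;-0.1 0.35 0.1 0;-0.1 0.35 0.1 0;-0.1 0.35 0.1 0;0 0 0 0;0 0 0 0")

```text
t: 22.48
eef_pos: [472.3, 408.9, 206.1]
tcp_rot: [3.141, 0.001, 3.141]
ft_force: [0.6, -0.6, -0.8]
opening: 0.399
grip_force: 0.0
```

```bash
python3 -c "
from h import *
crop('scene',(540,240,15),65,'p4')
crop('top',(530,80,15),110,'p5')"
```

```text
crop origin 160 118 scale 4.92
crop origin 136 124 scale 2.91
```

View pics/p4.png

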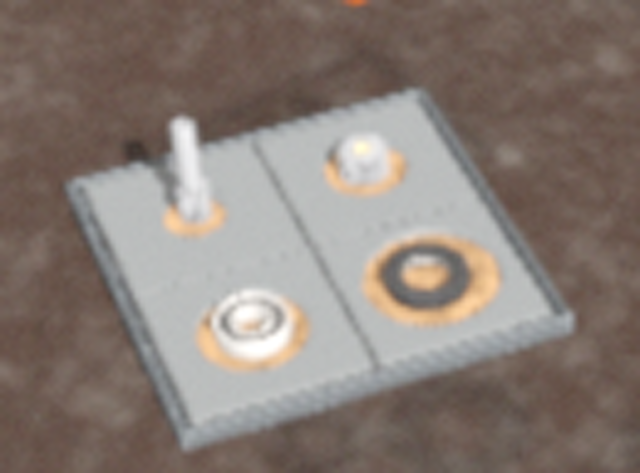

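View pics/p5.png

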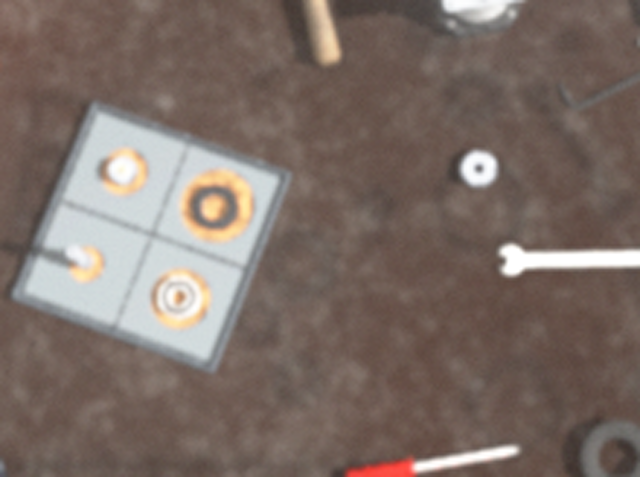

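Both views show all four parts in their pockets. In the scene view the shaft's top is at crop (182,122) and its base at about (193,215). I check that against the projection of a vertical axis.

```bash
python3 -c "
from h import *
for z in(10.5,71.5): print((proj('scene',(503.2,302.5,z))-[160,118])*4.92,(proj('top',(503.2,302.5,z))-[136,124])*2.91)"
```

```text
[190.99004633 217.62547362] [ 85.8581574  262.30706278]
[176.18158369 125.38193045] [ 71.68858655 251.17051988]
```

The seen axis matches a vertical shaft: 10 to 15 px of lean is expected from perspective. I hand in.

```bash
python3 -c "
from h import *
print(env.job_done())"
```

```text
the job is handed in; nothing more can be done
None
```

The kit is complete and handed in at about 22 s of the 112 s allowed: seal, smaller bearing, brass-bush gear and upright sun shaft, placed in that order, each in its own pocket; I did not touch the larger bearing or plain gear.

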